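# Stage the short housing and hold the loading-pen gate open

### The arm

A 6-joint arm with a two-finger parallel gripper is mounted at the origin on a cart in front of the work surface, level with it; the furniture and walls round the work are solid. World frame = base frame: x ahead of the robot, y to its left, z up, the work surface at z = 0. Lengths are in mm, angles in rad, forces in N, time in s.
With the tool pointing down it reaches from about 200 to 875 mm from the base axis. Payload 3.4 kg.
Tool frame: the origin (TCP) lies on the mounting face of the last link; the fingertips stand 199 mm ahead of it and the grasp point (between the pads) lies 180 mm ahead of it; z points along the fingers, y is the line along which they close (so a half turn about z gives the same grasp; the last joint's range is limited). The gripper opens to 94 mm and grips with 3 to 60 N. Pads are 16 mm wide; open, the fingers measure 119 mm over their backs; the gripper's body (75 mm by 177 mm) begins 78 mm behind the grasp point.
Start: joints at [1.03, 0.276, 1.505, -0, 1.361, -0.121], TCP at [234.369, 525.086, 404.693] pointing down, gripper open.
Joint ranges: [-2.89, 2.89], [-0.75, 2.08], [0.22, 2.7], [-1.18, 4.32], [0.11, 2.71], [-2.7, 2.7]. Speed limits (rad/s): [2.57, 2.57, 3.14, 3.14, 3.14, 3.14].

### API

Orientations are given as [roll, pitch, yaw] about the fixed x, y, z axes, in that order (R = Rz(yaw) Ry(pitch) Rx(roll)).
In Python, from rig import bot, cams, models gives the robot as it stands.
- The arm moves only by the tool send_rows, never from a script. Its argument "series" is a list of rows, each an object of numbers: "x", "y", "z": the shift along the tool's x, y, z in m; "ax", "ay", "az": the turn, a rotation vector about the tool's x, y, z in degrees; "hand": the opening, from 0 (shut) to 1 (fully open). In form: [{"x": .., "y": .., "z": .., "ax": .., "ay": .., "az": .., "hand": ..}, ...]. A call has 1 to 5 rows; each row is the pose to reach, as a shift and turn from the pose commanded when the call began, along the tool's axes at that moment; what a row does not reach only later rows make up. A row lasts 1/12 s, in which the tool goes at most 41.7 mm and 7.16 degrees, less where a joint would pass 70% of its speed; a pose out of reach is approached as far as the arm can. A call with a gripper value outside its range is refused whole. The fingers move at their own pace and stop on an object; "newtons" is the grip in N (left out, the last holds). Time passes only in rows, so rows that repeat a pose let the fingers close. It gives the time, the measured TCP pose, the force, the opening and the grip force at its end, in the units of the state.
- bot.read_state(): the state, without advancing time (a new reading comes with each control period).
- cams.grab_frame(name): name is "scene" or "top" or "wrist"; returns a dict with "color" (480x640x3 uint8, blue, green, red), "range_z" (480x640 float32, mm along the optical axis (not along the pixel's ray), 0 where there is no reading), "fx", "fy", "cx", "cy" (pixels), "extrinsics" (4x4, takes a point from camera to world coordinates); the wrist camera has in their place "mount" (4x4, takes a point from camera to tool coordinates, whose origin is the TCP and whose axes are the flange's). Camera axes: x right, y up, looking along -z (the intrinsics and any distortion apply to the point x, -y, -z); pixel columns grow to the right and rows downward; lengths in mm; the calibration is good to about 2 mm. A picture is of the moment at which its call begins: read the wrist's pose just before it.
- bot.close_job(): hands the job in; it is judged then, once.
Trained networks look in a picture, given as the dict that the camera call returned (one of the last four; its "shot" number tells which), for a name from the list of things; names that differ only in an ending like _2 or _b are one class to them, and where a whole thing is asked for, a point or a joint stands for the part that bears it (a point fixed in the world has none). Each returns a list of dicts, best first, with "score" (0 to 1); they miss things now and then, are a little off and sometimes report something else, mostly with a low value. They report only what shows in the picture. A call takes as long as a camera call. They do not tell look-alikes from the thing itself.
- models.outline_of(query, picture): "region" (480x640 bool, what is visible of it) and "box" ([left, top, right, bottom] in pixels, round what is visible of it).
The state is a dict: "time": time; "q": joint angles; "dq": joint speeds; "tau": joint torques, N m; "tool_pos": TCP position; "orientation": TCP orientation; "contact_force": force on the tool from outside, world axes, zero at the start; "ft_torque": the same for the moment, N m; "gripper_width": finger opening in mm; "finger_force": force on a finger pad.
Only numpy, scipy, OpenCV 4.12 (cv2) and the standard library are available. Lean on these libraries where they do the work, as an engineer would, in place of code of your own. Each camera call takes 0.05 s, during which the arm holds its last target. There are 200 camera calls.

### The job

Stand the shortest of the three loose housings upright on the engraved ring of the loading pen's apron and let go of it, leaving the two taller ones alone. Then squeeze the side bolt's two ears together so that it draws back from the gate, and only after that squeeze the two ears on top of the gate and swing it out over its detent until it is square open or wider. Finish while still holding the gate wide open against its spring with the fingers, the housing still standing on its ring.

Things in the scene. Friction and masses are not known exactly. Their poses are not given: they have to be found in the camera images.
- short_housing_c (a point): centre (half-way up) of the short housing to stage: a loose, plain turned aluminium cylinder 46 mm in diameter and 30 mm tall, standing upright, about 0.05 kg. Its z axis is the cylinder's axis. It is the same diameter and material as the two taller ones; the three can stand in any of three places left of the pen.
- tall_housing_a_c (a point): centre (half-way up) of a look-alike housing, 46 mm in diameter and 38 mm tall, loose: leave alone (it must not be shifted by 25 mm or more)
- tall_housing_b_c (a point): centre (half-way up) of the other look-alike housing, 46 mm in diameter and 38 mm tall, loose: leave alone (it must not be shifted by 25 mm or more)
- pen: fixed aluminium loading pen: floor plate 150 mm wide (y), 6 mm thick, walls 46 mm high on three sides, two short housings already inside, a gate in the side facing the robot. Origin: underside, middle of the gate line. x points from the apron (open part of the plate, x -185 to 0 mm, nearest the robot) through the gate into the pen, y to the left, z up
- seat (a point): centre of the engraved ring (53 mm in diameter, flat, no rim) on the apron's top face, 6 mm above the table and 140 mm in front of the closed gate. Axes as the pen.
- bolt_grip (a point): on the pen, right of the gate, 80 mm above the table: centre the fingers here to squeeze the side bolt; axes as the pen, fingers close along y. Two upright steel ears, 14 to 22 mm wide in x, tops 95 mm above the table: outer face of the fixed one 14 mm to -y, of the sliding one 26 mm to +y at the start, 14 mm to +y when squeezed (40 mm, then 28 mm over both). All else near is under 58 mm high
- bolt (a joint): travel of the side bolt in m: 0 = bolt across the front of the gate's free end (locked), 0.012 = fully drawn back; clear of the gate from 0.009. It slides with about 4 N of friction and stays where it is left.
- gate_grip (a point): on the gate, turning with it, 80 mm above the table, 49.5 mm from the hinge: centre the fingers here to squeeze the gate's ears; axes as the pen when closed, fingers close along y (along the gate). Two upright ears 14 mm wide in x, foot at 60, top at 96 mm: outer face of the fixed one 14.5 mm to +y, of the sprung one 25.5 mm to -y when free, 14.5 mm when squeezed (40 mm, then 29 mm over both)
- latch (a joint): travel of the sprung ear and its latch on the gate, m: 0 = free (latched when the gate is closed), 0.011 = fully squeezed; clears its keeper from 0.008. Springs back when let go; a full squeeze takes about 11 N. Must not be squeezed before the side bolt is drawn back
- gate_hinge (a point): a point on the gate's vertical hinge axis, at the left (+y) end of the gate, 55 mm to the left of the pen's origin. The gate is 102 mm long and 60 mm high without its ears.
- gate (a joint): angle of the gate, rad: 0 closed, 1.57 square open, stop at 1.75. It opens toward the robot, free end swinging from the pen's -y to its -x, clockwise from above; a gripper on its ears turns with it. A sprung ball detent at 0.4 to 0.85 rad takes about 9 N at the ears; a weak spring always pulls it shut (1 to 4 N at the ears): let go, it falls back
Mind the look-alikes: they are no part of the job. Leave any green or pink look-alike of the part that bears short_housing_c alone.

How it is judged:
By the outcome, as a careful person would: the job done as asked, in the order asked, and still so for the second after the job is handed in, while the arm keeps its last pose, push and grip.
It also fails if it takes over 67 s, if anything falls off the work surface, if the arm or the gripper's body presses on something with over 40 N, if the wrist force passes 120 N, or if a joint passes its speed limit or range.

## Working session

There is one attempt and no reset: what is moved stays moved. The work goes in short steps, Python scripts to look and compute and a tool call to move; the robot and the scene stay as the last step left them, time stands still between calls to the robot, and variables do not carry over. Pictures are saved under pics/ and viewed, at most 10 in all, crops included, and the job is handed in when it is done.

Besides the shell and the picture viewer there is one more tool, called after ">>>" by a JSON object that holds its "op" and its "data", one argument or row to a line. send_rows: Moves the arm, as the interface text tells. Its arguments: {"type":"object","properties":{"series":{"type":"array"},"newtons":{"type":"number"}},"required":["series"]}

```bash
ls; mkdir -p pics; cat > h.py <<'E'
from rig import bot,cams,models
import numpy as np,cv2
from scipy.spatial.transform import Rotation as R
def T():
    s=bot.read_state();M=np.eye(4);M[:3,:3]=R.from_euler('xyz',s['orientation']).as_matrix();M[:3,3]=s['tool_pos'];return M
def cloud(f,E):
    z=f['range_z'].astype(float);v,u=np.mgrid[:480,:640]
    P=np.stack([(u-f['cx'])/f['fx']*z,-(v-f['cy'])/f['fy']*z,-z,np.ones_like(z)],-1)
    W=(P@E.T)[...,:3];W[z<=0]=np.nan;return W
E
python3 - <<'E'
from h import *
s=bot.read_state();print(s)
for n in ['top','scene']:
    f=cams.grab_frame(n);cv2.imwrite(f'pics/{n}0.png',f['color']);print(n,f['extrinsics'].round(3).tolist(),f['fx'],[k for k in f])
    W=cloud(f,f['extrinsics']);np.save(f'{n}0.npy',W)
    for q in ['short_housing_c','pen','gate','bolt','latch','seat','bolt_grip','gate_grip']:
        try:
            for d in models.outline_of(q,f)[:4]:
                p=W[d['region']];p=p[~np.isnan(p[:,0])];print(q,round(d['score'],2),d['box'],np.median(p,0).round(1),np.percentile(p,97,axis=0).round(1),np.percentile(p,3,axis=0).round(1))
        except Exception as e: print(q,e)
E
```

```text
pics
{'time': 0.0, 'q': array([ 1.02997252e+00,  2.76558529e-01,  1.50610420e+00,  2.23507220e-06,
        1.36069919e+00, -1.21017310e-01]), 'dq': array([-0.00135763,  0.00036076,  0.00354652,  0.00100897, -0.00093261,
       -0.00029301]), 'tau': array([ 2.82969711e-03, -4.04568100e+01, -2.37241745e+01,  7.07806181e-02,
        3.40411544e-02, -1.31037195e-04]), 'tool_pos': array([234.26404452, 524.88184423, 403.83676029]), 'orientation': array([-3.13983659e+00, -2.15758567e-04,  2.72178550e+00]), 'contact_force': array([ 0.00762965,  1.12671142, -0.50318911]), 'ft_torque': array([ 0.01352788, -0.00755716, -0.01894123]), 'finger_force': 0.0, 'gripper_width': 94.34069025661071}
top [[0.022, 0.986, -0.167, 329.738], [-1.0, 0.022, -0.005, 100.767], [-0.001, 0.167, 0.986, 919.186], [0.0, 0.0, 0.0, 1.0]] 437.57413930034744 ['color', 'range_z', 'fx', 'fy', 'cx', 'cy', 'extrinsics', 'shot']
short_housing_c 0.95 [209.5, 295.2, 236.5, 311.7] [344.4 308.2  21.8] [364.5 327.5  31.3] [324.5 285.    3.8]
short_housing_c 0.87 [290.6, 187.5, 310.1, 212.7] [559.4 154.7  21.5] [577.7 173.5  31.7] [
[... 1626 characters left out ...]
7.1, 332.5] [574.  -86.9   8. ] [720.1   6.9  65.5] [ 406.2 -218.7    4.2]
gate 0.68 [380.5, 219.8, 438.3, 263.1] [581.7 -66.   41.9] [588.3 -13.2  88.4] [ 573.3 -111.7   12.9]
bolt 0.87 [427.6, 240.2, 471.2, 277.4] [ 578.4 -170.1   34.1] [ 585.7 -113.8   94.3] [ 574.4 -185.1   26.3]
latch 0.59 [417.9, 221.8, 438.9, 252.6] [585.1 -93.3  65.8] [682.4 -45.8  96.6] [ 578.4 -120.3    6.9]
seat 0.84 [328.9, 205.2, 495.8, 331.8] [573.8 -87.2   8. ] [720.1   6.4  66.2] [ 405.8 -218.9    4.3]
bolt_grip 0.38 [231.0, 237.2, 255.4, 262.0] [414.4 219.2  22.2] [439.8 242.8  31.2] [396.9 201.1   2.8]
gate_grip 0.94 [380.4, 217.3, 443.2, 266.9] [581.8 -61.3  41.5] [664.2  -9.3  90.9] [ 573.2 -110.6   11.1]
```

```bash
ls pics
```

```text
scene0.png
top0.png
```

```bash
python3 - <<'E'
from h import *
a=cv2.imread('pics/top0.png')[100:340,180:500];cv2.imwrite('pics/top0c.png',cv2.resize(a,(800,600),interpolation=cv2.INTER_CUBIC))
W=np.load('top0.npy');S=np.load('scene0.npy')
for c in [(345,306),(417,222),(558,154)]:
    for X in (W,S):
        m=np.hypot(X[...,0]-c[0],X[...,1]-c[1])<35
        z=X[m][:,2];z=z[z>15]; 
        if len(z):
            h=np.percentile(z,75); t=X[m&(X[...,2]>h-5)]; print(c,len(z),np.percentile(z,[50,75,90,99]).round(1),t.mean(0).round(1),(t.max(0)-t.min(0)).round(1), ((t.max(0)+t.min(0))/2).round(1))
E
```

```text
(345, 306) 313 [26.5 29.2 30.6 32.1] [344.6 307.1  28.3] [44.1 46.3 10.9] [344.6 307.1  29.7]
(345, 306) 379 [24.8 28.1 30.2 32.1] [346.3 305.8  27.4] [47.  49.  10.1] [345.  305.7  28.2]
(417, 222) 277 [25.7 29.1 30.6 33. ] [418.5 225.3  28.4] [43.5 44.9 10.1] [418.  224.4  29.2]
(417, 222) 368 [24.7 28.3 30.4 32.2] [418.7 223.3  27.6] [46.3 47.8  9.8] [419.1 223.7  28.2]
(558, 154) 291 [25.5 28.9 30.6 32.7] [558.6 154.2  27.9] [45.1 44.3  9.5] [558.8 153.9  28.7]
(558, 154) 301 [24.9 28.7 30.5 32.6] [559.7 153.   28. ] [48.7 46.4  9.9] [559.6 152.5  28.7]
```

View pics/top0c.png

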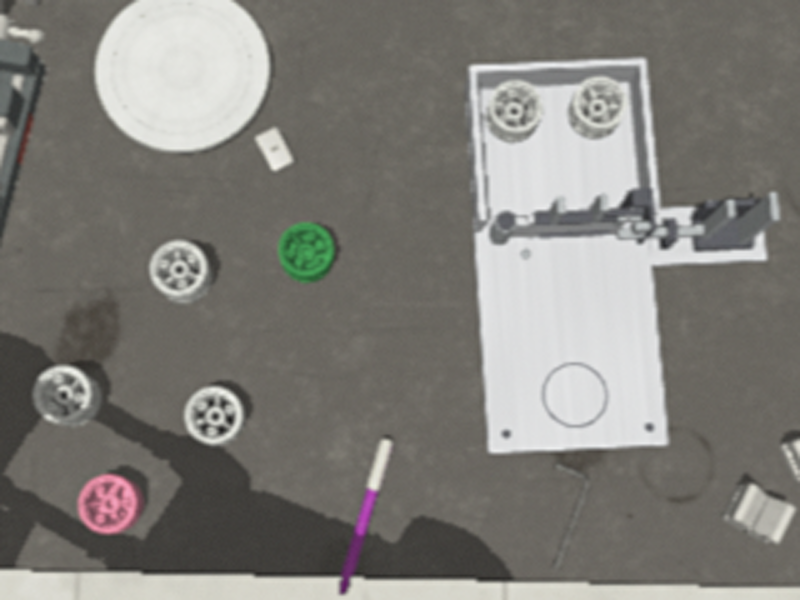

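View pics/scene0.png

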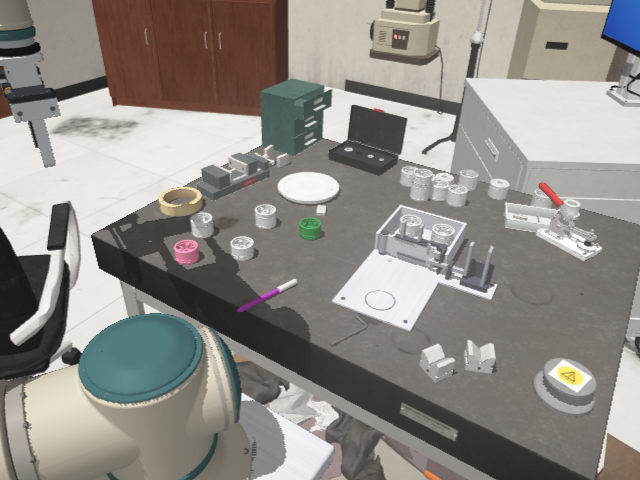

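The top crop shows three bare housings at crop (180,270), (65,395) and (214,413). There are pink and green look-alikes, which I'll leave alone. The pen is on the right, with its ring at (575,394), the gate along y≈225 and the bolt at the right.

```bash
python3 - <<'E'
from h import *
fs={n:[cams.grab_frame(n) for _ in range(4)] for n in('top','scene')}
C={}
for n in fs:
    Ws=np.stack([cloud(f,f['extrinsics']) for f in fs[n]]);W=np.nanmedian(Ws,0);C[n]=W;np.save(n+'m.npy',W)
T_=C['top']
for u,v in [(252,206),(206,256),(266,263)]:
    c=np.nanmedian(T_[v-3:v+4,u-3:u+4].reshape(-1,3),0)[:2]
    for n in C:
        X=C[n];m=np.hypot(X[...,0]-c[0],X[...,1]-c[1])<33
        p=X[m];z=p[:,2];p=p[z>18];z=p[:,2];h=np.percentile(z,80);t=p[z>h-4]
        print(n,(u,v),len(z),np.percentile(z,[50,75,90,97]).round(1),((t.max(0)+t.min(0))/2).round(1),(t.max(0)-t.min(0)).round(1))
# ring
f=fs['top'][0];g=f['color'];
# pen plate: points z 3..9
m=(np.abs(T_[...,2]-6)<3)&(T_[...,0]>395)&(T_[...,0]<580)&(T_[...,1]<20)&(T_[...,1]>-160)&(g.min(-1)>150)
k=cv2.morphologyEx(m.astype('uint8'),cv2.MORPH_OPEN,np.ones((3,3)))
n_,l,st,ce=cv2.connectedComponentsWithStats(k);i=1+st[1:,4].argmax();p=T_[l==i];
print(cv2.minAreaRect(p[:,:2].astype('float32')),st[i])
big=cv2.resize(cv2.cvtColor(g,cv2.COLOR_BGR2GRAY)[225:290,370:450],None,fx=10,fy=10,interpolation=cv2.INTER_CUBIC);cv2.imwrite('pics/ring.png',big)
# ears etc: points with z>62 near pen
for n in C:
    X=C[n]
    for zl,zh in[(84,99),(50,66)]:
        m=(X[...,2]>zl)&(X[...,2]<zh)&(X[...,0]>480)&(X[...,0]<760)&(X[...,1]<60)&(X[...,1]>-260)
        k=cv2.connectedComponentsWithStats(m.astype('uint8'),connectivity=8)
        for i in range(1,k[0]):
            if k[2][i,4]>8:
                q=X[k[1]==i];print(n,zl,k[2][i].tolist(),q.mean(0).round(1),q.min(0).round(1),q.max(0).round(1))
E
```

```text
top (252, 206) 346 [33.  36.8 37.7 38.7] [538.8 258.3  36.3] [45.1 44.   6.2]
scene (252, 206) 329 [32.6 35.4 37.9 38.7] [539.6 256.5  36. ] [45.5 44.9  6.8]
top (206, 256) 375 [32.9 36.8 37.8 38.4] [431.9 347.5  36.3] [45.1 45.3  6.5]
scene (206, 256) 366 [32.1 35.3 37.9 38.9] [433.6 346.1  36.2] [46.2 45.   7.8]
top (266, 263) 251 [26.5 29.3 30.  30.5] [418.1 225.2  28.4] [43.4 43.4  5.4]
scene (266, 263) 328 [25.6 28.8 30.5 30.9] [419.7 222.4  28.7] [45.7 45.9  5.9]
((487.7579040527344, -75.83335876464844), (184.72177124023438, 167.67672729492188), 0.2072543352842331) [ 370  194   79   87 5973]
top 84 [486, 177, 5, 12, 54] [ 584.1 -213.7   92.2] [ 573.8 -217.1   84.3] [ 595.  -211.1   96.7]
top 84 [401, 178, 5, 9, 32] [581.4 -47.   93.2] [575.1 -50.9  85.2] [589.3 -44.6  96.9]
top 84 [418, 178, 5, 8, 33] [583.5 -81.2  93.1] [577.2 -85.   85. ] [590.3 -78.3  97.2]
top 84 [469, 180, 5, 8, 34] [ 581.1 -180.    92.3] [ 575.5 -183.9   86. ] [ 588.1 -177.5   96.3]
top 50 [419, 175, 23, 17, 177] [ 590.3 -116.9   56.7] [ 575.4 -132.2   50.3] [609.6 -85.8  65.9]
top 50 [476, 179, 9, 15, 50
[... 383 characters left out ...]
5] [581.5 -49.9  92.3] [576.1 -52.1  84.7] [590.2 -46.8  97.1]
scene 84 [419, 224, 6, 10, 37] [583.1 -83.8  91.7] [577.2 -86.4  84.1] [593.4 -80.7  97.2]
scene 84 [469, 242, 6, 9, 33] [ 581.  -182.7   92.1] [ 576.2 -185.1   85. ] [ 589.  -179.5   96.3]
scene 84 [488, 246, 6, 12, 45] [ 582.  -216.7   92.4] [ 575.1 -219.3   84. ] [ 595.9 -213.2   96.5]
scene 50 [380, 230, 68, 27, 502] [584.3 -78.   56.8] [ 571.1 -134.2   50.1] [613.1  -2.7  66. ]
scene 50 [466, 257, 20, 9, 63] [ 590.7 -189.8   54.5] [ 575.4 -208.9   50. ] [ 604.9 -179.7   66. ]
scene 50 [484, 264, 11, 9, 43] [ 584.7 -218.4   56.2] [ 574.5 -225.6   50.5] [ 605.9 -214.    65.7]<stdin>:5: RuntimeWarning: All-NaN slice encountered
```

View pics/ring.png

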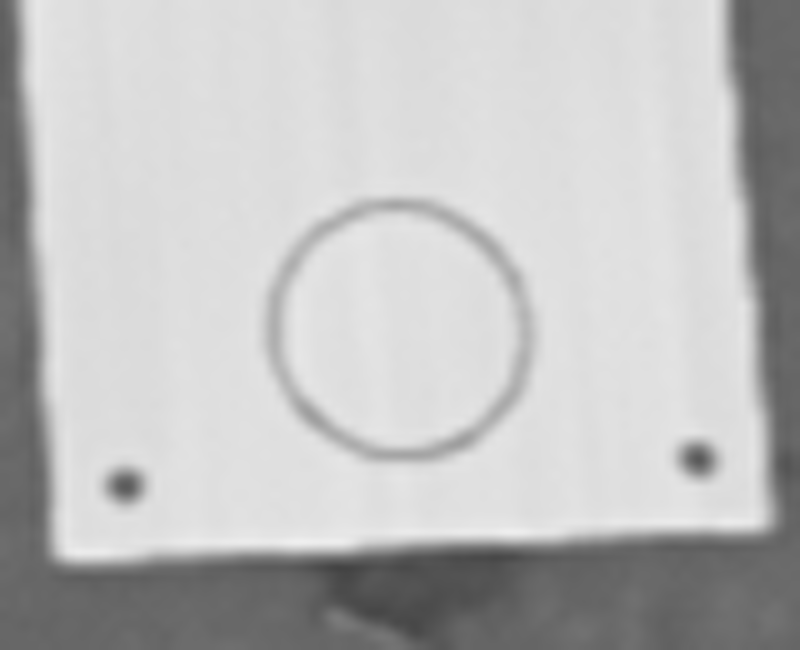

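```bash
cat >> h.py <<'E'
def go(g,yaw_deg,z_g):  # grasp xy, yaw, grasp z -> shift in current tool axes (m), az deg; tool kept vertical
    M=T();t=np.array([g[0],g[1],z_g+180.]);d=M[:3,:3].T@(t-M[:3,3])
    Rt=R.from_euler('xyz',[np.pi,0,np.radians(yaw_deg)]).as_matrix()
    r=R.from_matrix(M[:3,:3].T@Rt).as_rotvec(degrees=True)
    print('shift m',(d/1000).round(4),'rot deg',r.round(2),'pos',M[:3,3].round(1),'rpy',R.from_matrix(M[:3,:3]).as_euler('xyz',degrees=True).round(2))
def ray(f,E,u,v,z):
    d=E[:3,:3]@np.array([(u-f['cx'])/f['fx'],-(v-f['cy'])/f['fy'],-1]);o=E[:3,3];return o+d*(z-o[2])/d[2]
E
python3 - <<'E'
from h import *
f=cams.grab_frame('top');E=f['extrinsics']
r=lambda x,y,z=6:ray(f,E,370+(x+.5)/10-.5,225+(y+.5)/10-.5,z)[:2]
c=r(400,331);print('ring',c)
a,b,l,rr=r(52,562),r(773,527),r(20,0),r(728,0)
for n,(p,q,o) in dict(front=(b,a,90),left=(a,l,0),right=(b,rr,0)).items():
    d=q-p;print(n,p.round(1),q.round(1),np.hypot(*d).round(1),np.degrees(np.arctan2(d[1],d[0]))-o)
g=cams.grab_frame('scene');v=cv2.Canny(g['color'],60,150)[285:318,355:405]
go((419,224),184,110)
E
```

```text
ring [443.47974904 -75.341856  ]
front [ 404.1 -152.6] [393.5  -2.4] 150.5 4.026345971776877
left [393.5  -2.4] [512.6   4.7] 119.2 3.4211476265592125
right [ 404.1 -152.6] [ 515.8 -145.8] 112.0 3.471797251556964
shift m [-0.2913 -0.1997  0.1147] rot deg [  0.     0.   -28.05] pos [234.4 525.1 404.7] rpy [180.     0.   155.95]
```

>>> {"op": "send_rows", "data": {
  "series": [
    {"x":-0.03,"y":-0.02,"z":0.0,"az":-6,"hand":1},
    {"x":-0.06,"y":-0.04,"z":0.0,"az":-12,"hand":1},
    {"x":-0.09,"y":-0.06,"z":0.0,"az":-18,"hand":1},
    {"x":-0.12,"y":-0.08,"z":0.02,"az":-24,"hand":1},
    {"x":-0.15,"y":-0.1,"z":0.03,"az":-28,"hand":1}
  ]
}}

```text
validation failed for argument at $.se...
```

```bash
python3 - <<'E'
from h import *
go((419,224),184,110)
E
```

```text
shift m [-0.2913 -0.1997  0.1147] rot deg [  0.     0.   -28.05] pos [234.4 525.1 404.7] rpy [180.     0.   155.95]
```

>>> {"op": "send_rows", "data": {
  "series": [
    {"x":-0.03,"y":-0.02,"z":0.0,"ax":0,"ay":0,"az":-6,"hand":1},
    {"x":-0.06,"y":-0.04,"z":0.0,"ax":0,"ay":0,"az":-12,"hand":1},
    {"x":-0.09,"y":-0.06,"z":0.0,"ax":0,"ay":0,"az":-18,"hand":1},
    {"x":-0.12,"y":-0.08,"z":0.02,"ax":0,"ay":0,"az":-24,"hand":1},
    {"x":-0.15,"y":-0.1,"z":0.03,"ax":0,"ay":0,"az":-28,"hand":1}
  ]
}}

```text
time: 1.82
tool_pos: [330.9, 371.1, 374.0]
orientation: [3.142, 0.0, -3.067]
contact_force: [0.2, 0.4, -1.1]
gripper_width: 93.8
finger_force: 0.0
```

```bash
python3 - <<'E'
from h import *
go((419,224),184,110)
E
```

```text
shift m [-0.0769 -0.1533  0.084 ] rot deg [0.   0.01 0.26] pos [330.9 371.1 374. ] rpy [ 1.8000e+02  1.0000e-02 -1.7574e+02]
```

>>> {"op": "send_rows", "data": {
  "series": [
    {"x":-0.019,"y":-0.037,"z":0.01,"ax":0,"ay":0,"az":0,"hand":1},
    {"x":-0.038,"y":-0.074,"z":0.02,"ax":0,"ay":0,"az":0,"hand":1},
    {"x":-0.057,"y":-0.111,"z":0.03,"ax":0,"ay":0,"az":0,"hand":1},
    {"x":-0.077,"y":-0.148,"z":0.04,"ax":0,"ay":0,"az":0,"hand":1},
    {"x":-0.077,"y":-0.153,"z":0.064,"ax":0,"ay":0,"az":0,"hand":1}
  ]
}}

```text
time: 2.23
tool_pos: [421.9, 222.0, 312.7]
orientation: [-3.141, 0.009, -3.076]
contact_force: [0.5, 0.2, -0.2]
gripper_width: 94.1
finger_force: 0.0
```

```bash
python3 - <<'E'
from h import *
M=T();f=cams.grab_frame('wrist');cv2.imwrite('pics/w1.png',f['color']);E=M@f['mount'];print(f['mount'].round(2).tolist())
W=cloud(f,E)
for d in models.outline_of('short_housing_c',f)[:3]:
    p=W[d['region']];p=p[~np.isnan(p[:,0])];h=np.percentile(p[:,2],85);t=p[p[:,2]>h-5];print(d['score'],d['box'],h,((t.max(0)+t.min(0))/2).round(1),(t.max(0)-t.min(0)).round(1))
go((419,224),184,22)
E
```

```text
[[-0.0, 0.97, 0.24, 69.52], [1.0, 0.0, -0.0, -0.17], [-0.0, 0.24, -0.97, 19.88], [0.0, 0.0, 0.0, 1.0]]
0.91 [414.4, 99.0, 498.7, 177.6] 29.8043241234478 [346.4 307.4  28.6] [45.4 46.5  7.5]
0.89 [293.1, 204.0, 357.3, 275.6] 29.846685696508793 [419.7 225.2  29. ] [45.5 45.1  8.2]
0.86 [190.4, 406.8, 252.8, 441.9] 29.89655999508568 [492.4 167.9 127.1] [182.6  73.5 204.3]
shift m [-0.0021  0.0011  0.1061] rot deg [-0.11 -0.36 -0.3 ] pos [417.6 223.  308.1] rpy [-179.89   -0.36 -176.3 ]
```

View pics/w1.png

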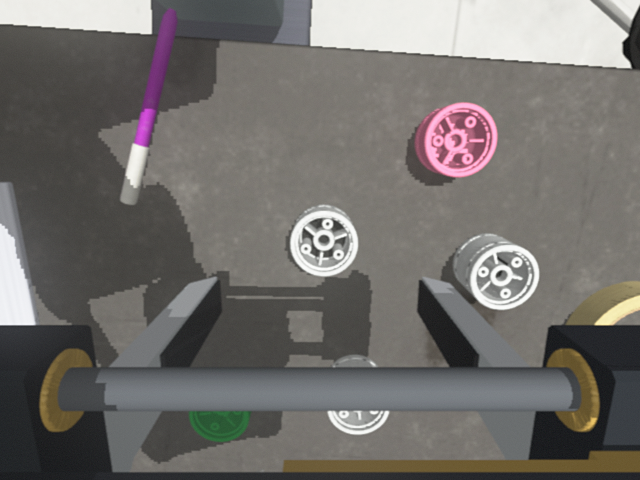

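The wrist view shows the short housing at (324,240) between and ahead of the fingers, with nothing in the finger paths.

>>> {"op": "send_rows", "data": {
  "series": [
    {"x":-0.002,"y":0.0,"z":0.035,"ax":0,"ay":0,"az":0,"hand":1},
    {"x":-0.002,"y":0.0,"z":0.07,"ax":0,"ay":0,"az":0,"hand":1},
    {"x":-0.002,"y":0.0,"z":0.095,"ax":0,"ay":0,"az":0,"hand":0.8},
    {"x":-0.002,"y":0.0,"z":0.105,"ax":0,"ay":0,"az":0,"hand":0.7},
    {"x":-0.002,"y":0.0,"z":0.105,"ax":0,"ay":0,"az":0,"hand":0.6}
  ],
  "newtons": 15
}}

```text
time: 2.75
tool_pos: [418.6, 226.3, 204.1]
orientation: [-3.141, -0.005, -3.072]
contact_force: [-0.4, -0.9, -0.1]
gripper_width: 77.7
finger_force: 0.0
```

>>> {"op": "send_rows", "data": {
  "series": [
    {"x":0,"y":0,"z":0,"ax":0,"ay":0,"az":0,"hand":0.5},
    {"x":0,"y":0,"z":0,"ax":0,"ay":0,"az":0,"hand":0.3},
    {"x":0,"y":0,"z":0,"ax":0,"ay":0,"az":0,"hand":0.3},
    {"x":0,"y":0,"z":0,"ax":0,"ay":0,"az":0,"hand":0.3},
    {"x":0,"y":0,"z":0,"ax":0,"ay":0,"az":0,"hand":0.3}
  ],
  "newtons": 15
}}

```text
time: 3.17
tool_pos: [420.2, 225.7, 206.7]
orientation: [3.141, 0.002, -3.073]
contact_force: [-0.5, -0.0, 4.5]
gripper_width: 45.7
finger_force: 15.0
```

```bash
python3 - <<'E'
from h import *
go((443.5,-75.3),183.6,80)
E
```

```text
shift m [-0.0026 -0.3019 -0.0535] rot deg [0.04 0.12 0.36] pos [420.2 225.7 206.7] rpy [ 1.7996e+02  1.2000e-01 -1.7604e+02]
```

>>> {"op": "send_rows", "data": {
  "series": [
    {"x":0,"y":0,"z":-0.03,"ax":0,"ay":0,"az":0,"hand":0.3},
    {"x":0,"y":-0.01,"z":-0.06,"ax":0,"ay":0,"az":0,"hand":0.3},
    {"x":0,"y":-0.045,"z":-0.06,"ax":0,"ay":0,"az":0,"hand":0.3},
    {"x":0,"y":-0.08,"z":-0.06,"ax":0,"ay":0,"az":0,"hand":0.3},
    {"x":0,"y":-0.115,"z":-0.06,"ax":0,"ay":0,"az":0,"hand":0.3}
  ]
}}

```text
time: 3.58
tool_pos: [427.8, 109.8, 266.8]
orientation: [3.141, 0.003, -3.071]
contact_force: [0.4, -0.2, -0.1]
gripper_width: 45.6
finger_force: 15.0
```

>>> {"op": "send_rows", "data": {
  "series": [
    {"x":0,"y":-0.04,"z":0,"ax":0,"ay":0,"az":0,"hand":0.3},
    {"x":0,"y":-0.08,"z":0,"ax":0,"ay":0,"az":0,"hand":0.3},
    {"x":0,"y":-0.12,"z":0,"ax":0,"ay":0,"az":0,"hand":0.3},
    {"x":0,"y":-0.15,"z":0,"ax":0,"ay":0,"az":0,"hand":0.3},
    {"x":0,"y":-0.17,"z":0,"ax":0,"ay":0,"az":0,"hand":0.3}
  ]
}}

```text
time: 4.0
tool_pos: [439.6, -61.7, 266.2]
orientation: [-3.14, 0.001, -3.075]
contact_force: [0.2, -0.5, -1.1]
gripper_width: 45.9
finger_force: 15.0
```

>>> {"op": "send_rows", "data": {
  "series": [
    {"x":0,"y":-0.008,"z":0,"ax":0,"ay":0,"az":0.4,"hand":0.3},
    {"x":0,"y":-0.015,"z":0,"ax":0,"ay":0,"az":0.4,"hand":0.3},
    {"x":0,"y":-0.015,"z":0,"ax":0,"ay":0,"az":0.4,"hand":0.3}
  ]
}}

```text
time: 4.25
tool_pos: [440.7, -74.3, 265.8]
orientation: [3.142, 0.0, -3.081]
contact_force: [1.3, 0.7, -0.4]
gripper_width: 46.1
finger_force: 15.0
```

```bash
python3 - <<'E'
from h import *
s=bot.read_state();print(s['contact_force'],s['gripper_width'])
for k in range(2):
    M=T();f=cams.grab_frame('wrist')
cv2.imwrite('pics/w2.png',f['color']);E=M@f['mount']
f2=cams.grab_frame('scene');f3=cams.grab_frame('top');cv2.imwrite('pics/s2.png',f2['color'][200:340,200:520]);cv2.imwrite('pics/t2.png',f3['color'][225:290,370:450])
W=cloud(f,E);np.save('w2.npy',W);import pickle;pickle.dump((f,E),open('w2.pkl','wb'))
go((443.5,-75.3),183.6,33)
E
```

```text
[ 1.26267734  0.74807533 -0.41154739] 46.14551231087279
shift m [-0.003  -0.0028  0.0526] rot deg [ 0.04 -0.01  0.03] pos [440.4 -72.7 265.6] rpy [ 1.7996e+02 -1.0000e-02 -1.7637e+02]
```

View pics/w2.png

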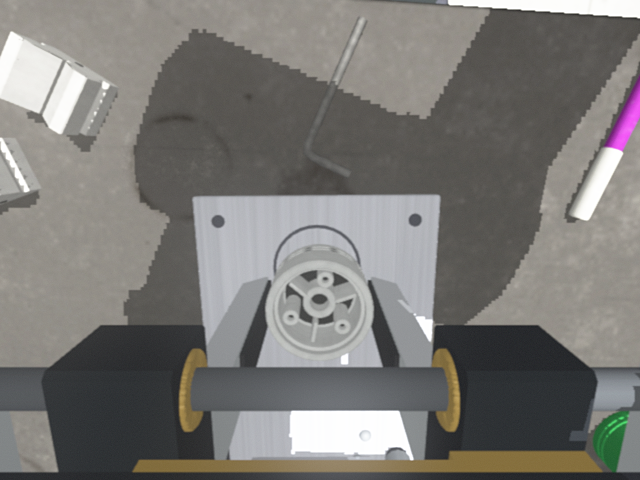

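```bash
python3 - <<'E'
from h import *;import pickle
f,E=pickle.load(open('w2.pkl','rb'))
r=lambda u,v,z=6:ray(f,E,u,v,z)[:2].round(1)
a,b=r(193,197),r(439,195.5);print('corners',a,b,np.hypot(*(a-b)),np.degrees(np.arctan2(*(b-a)[::-1]))-90)
h1,h2=r(218,221),r(415,220);print('holes',h1,h2,(h1+h2)/2)
m=(a+b)/2;ps=np.radians(3.6);print('ring centre from front edge +45mm',m+45*np.array([np.cos(ps),np.sin(ps)]),'arc top',r(317,226.5),r(317,226.5)+26.5*np.array([np.cos(ps),np.sin(ps)]))
print('housing top centre',r(320,303,89))
E
```

```text
corners [ 406.  -151.4] [396.2  -3.8] 147.92498098698542 3.7986159500050576
holes [ 419.8 -136.4] [411.9 -16.5] [415.85 -76.45]
ring centre from front edge +45mm [446.01120278 -74.77442662] arc top [419.5 -75.9] [445.9477083  -74.23605123]
housing top centre [435.4 -73.4]
```

```bash
python3 - <<'E'
from h import *
W=np.load('w2.npy')
m=(np.abs(W[...,0]-440)<30)&(np.abs(W[...,1]+73)<22.5);p=W[m];z=p[:,2];p=p[(z>70)&(z<100)];h=np.percentile(p[:,2],85);t=p[p[:,2]>h-3]
print(h,t.min(0),t.max(0),(t.min(0)+t.max(0))/2)
S=np.load('topm.npy')
E
```

```text
89.0209698804298 [416.34069901 -95.49764504  86.02119261] [462.62367214 -50.50034653  99.82381429] [439.48218557 -72.99899578  92.92250345]
```

>>> {"op": "send_rows", "data": {
  "series": [
    {"x":-0.0045,"y":-0.0025,"z":0.02,"ax":0,"ay":0,"az":0,"hand":0.3},
    {"x":-0.0045,"y":-0.0025,"z":0.04,"ax":0,"ay":0,"az":0,"hand":0.3},
    {"x":-0.0045,"y":-0.0025,"z":0.048,"ax":0,"ay":0,"az":0,"hand":0.3},
    {"x":-0.0045,"y":-0.0025,"z":0.05,"ax":0,"ay":0,"az":0,"hand":0.3},
    {"x":-0.0045,"y":-0.0025,"z":0.052,"ax":0,"ay":0,"az":0,"hand":0.3}
  ]
}}

```text
time: 4.87
tool_pos: [445.2, -75.5, 213.5]
orientation: [3.141, -0.001, -3.079]
contact_force: [-0.7, 0.7, -0.8]
gripper_width: 45.4
finger_force: 15.0
```

>>> {"op": "send_rows", "data": {
  "series": [
    {"x":0,"y":0,"z":0.0,"ax":0,"ay":0,"az":0,"hand":0.3}
  ]
}}

```text
time: 4.95
tool_pos: [445.4, -75.8, 213.9]
orientation: [3.142, 0.0, -3.079]
contact_force: [-0.1, 0.2, -1.5]
gripper_width: 45.7
finger_force: 15.0
```

>>> {"op": "send_rows", "data": {
  "series": [
    {"x":0,"y":0,"z":0.001,"ax":0,"ay":0,"az":0,"hand":0.3},
    {"x":0,"y":0,"z":0.001,"ax":0,"ay":0,"az":0,"hand":0.52},
    {"x":0,"y":0,"z":0.001,"ax":0,"ay":0,"az":0,"hand":0.6},
    {"x":0,"y":0,"z":0.001,"ax":0,"ay":0,"az":0,"hand":0.75},
    {"x":0,"y":0,"z":0.001,"ax":0,"ay":0,"az":0,"hand":0.75}
  ]
}}

```text
time: 5.37
tool_pos: [445.3, -76.2, 213.0]
orientation: [-3.141, 0.001, -3.08]
contact_force: [-0.0, -0.6, -0.3]
gripper_width: 65.2
finger_force: 0.0
```

>>> {"op": "send_rows", "data": {
  "series": [
    {"x":0,"y":0,"z":-0.01,"ax":0,"ay":0,"az":0,"hand":0.75},
    {"x":0,"y":0,"z":-0.04,"ax":0,"ay":0,"az":0,"hand":0.75},
    {"x":0,"y":0,"z":-0.08,"ax":0,"ay":0,"az":0,"hand":0.75},
    {"x":0,"y":0,"z":-0.12,"ax":0,"ay":0,"az":0,"hand":0.75},
    {"x":0.03,"y":0,"z":-0.14,"ax":0,"ay":0,"az":0,"hand":0.75}
  ]
}}

```text
time: 5.78
tool_pos: [419.9, -79.1, 357.6]
orientation: [-3.137, 0.012, -3.079]
contact_force: [0.6, -0.4, 1.2]
gripper_width: 70.6
finger_force: 0.0
```

```bash
python3 - <<'E'
from h import *
for _ in range(3): M=T();f=cams.grab_frame('wrist')
E=M@f['mount'];cv2.imwrite('pics/w3.png',f['color']);W=cloud(f,E);np.save('w3.npy',W)
m=(np.abs(W[...,0]-445)<40)&(np.abs(W[...,1]+75)<40)&(W[...,2]>32)&(W[...,2]<45);t=W[m];print('housing wrist',np.percentile(t[:,2],85),(t.min(0)+t.max(0))/2,t.max(0)-t.min(0))
import pickle;pickle.dump((f,E),open('w3.pkl','wb'))
ps=np.radians(3.6);y=np.array([-np.sin(ps),np.cos(ps)])
f3=cams.grab_frame('top')
W3=cloud(f3,f3['extrinsics']);m=(np.abs(W3[...,0]-445)<40)&(np.abs(W3[...,1]+75)<40)&(W3[...,2]>31)&(W3[...,2]<45);t=W3[m];print('housing top',(t.min(0)+t.max(0))/2 if len(t) else 0)
go((575,-195),183.6,150)
E
```

```text
housing wrist 36.52896050112291 [444.9748163  -75.62876846  35.137168  ] [46.28017646 45.49415202  6.23552163]
housing top [444.75813739 -96.07026921  35.65093458]
shift m [-0.1527 -0.1267  0.0235] rot deg [-0.03  0.11 -0.09] pos [414.8 -77.9 353.1] rpy [-1.7997e+02  1.1000e-01 -1.7649e+02]
```

View pics/w3.png

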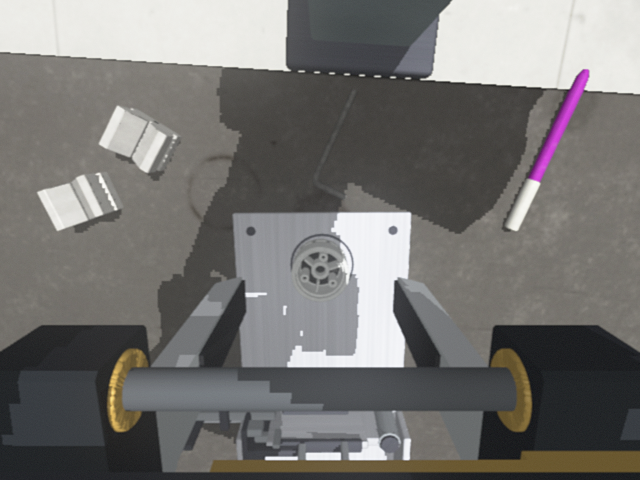

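```bash
python3 - <<'E'
from h import *;import pickle
f,E=pickle.load(open('w3.pkl','rb'));W=np.load('w3.npy')
r=lambda u,v,z=6:ray(f,E,u,v,z)[:2].round(1)
print('arctop+26.5',r(322,234.5)+26.5*np.array([.998,.063]),'left',r(290.5,268),'right',r(353.5,268),'corners',r(233,212.5),r(411,212.5))
c=f['color'][215:315,270:370];cv2.imwrite('pics/w3c.png',cv2.resize(c,(600,600),interpolation=cv2.INTER_CUBIC))
E
```

```text
arctop+26.5 [445.647  -74.2305] left [ 450.6 -101.3] right [447.3 -46.8] corners [ 405.  -151.4] [395.9  -2.8]
```

View pics/w3c.png

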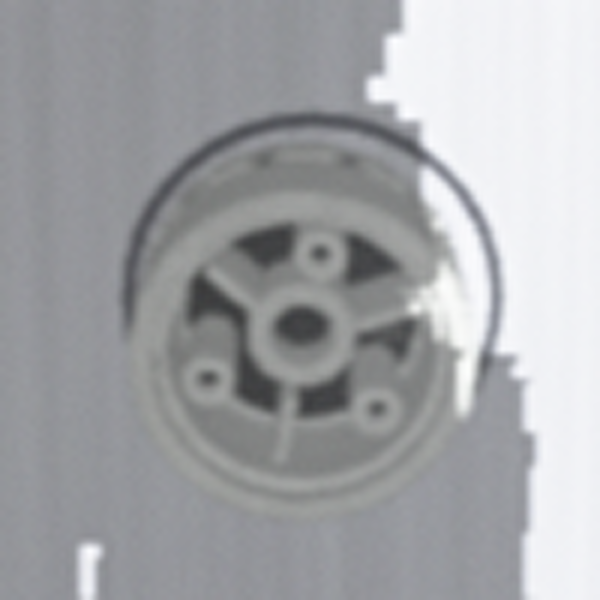

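Ring circle is centred at crop (313,303), with the housing standing inside it about 1.5 mm to the left, which is good. Next is the bolt.

>>> {"op": "send_rows", "data": {
  "series": [
    {"x":-0.03,"y":-0.025,"z":0,"ax":0,"ay":0,"az":0,"hand":0.75},
    {"x":-0.06,"y":-0.05,"z":0,"ax":0,"ay":0,"az":0,"hand":0.75},
    {"x":-0.09,"y":-0.075,"z":0,"ax":0,"ay":0,"az":0,"hand":0.75},
    {"x":-0.12,"y":-0.1,"z":0,"ax":0,"ay":0,"az":0,"hand":0.75},
    {"x":-0.15,"y":-0.125,"z":0.01,"ax":0,"ay":0,"az":0,"hand":0.75}
  ]
}}

```text
time: 6.4
tool_pos: [575.1, -194.7, 341.8]
orientation: [-3.142, 0.001, -3.08]
contact_force: [1.1, 0.1, 0.4]
gripper_width: 70.1
finger_force: 0.0
```

>>> {"op": "send_rows", "data": {
  "series": [
    {"x":-0.01,"y":-0.008,"z":0.01,"ax":0,"ay":0,"az":0,"hand":0.75},
    {"x":-0.01,"y":-0.008,"z":0.018,"ax":0,"ay":0,"az":0,"hand":0.75},
    {"x":-0.01,"y":-0.008,"z":0.018,"ax":0,"ay":0,"az":0,"hand":0.75}
  ]
}}

```text
time: 6.65
tool_pos: [582.5, -200.3, 320.1]
orientation: [3.137, -0.008, -3.08]
contact_force: [-1.3, 0.4, -0.4]
gripper_width: 70.7
finger_force: 0.0
```

```bash
python3 - <<'E'
from h import *
Ws=[]
for _ in range(3): M=T();f=cams.grab_frame('wrist');Ws.append(cloud(f,M@f['mount']))
cv2.imwrite('pics/w4.png',f['color']);W=np.nanmedian(np.stack(Ws),0);np.save('w4.npy',W)
m=(W[...,2]>75)&(W[...,2]<99)&(W[...,0]>540)&(W[...,0]<620);k=cv2.connectedComponentsWithStats(m.astype('uint8'))
for i in range(1,k[0]):
    if k[2][i,4]>30:
        q=W[k[1]==i];q2=q[q[:,2]>90];print(k[2][i],np.percentile(q,2,axis=0).round(1),np.percentile(q,98,axis=0).round(1),np.percentile(q2,2,axis=0).round(1) if len(q2) else 0,np.percentile(q2,98,axis=0).round(1) if len(q2) else 0)
go((584,-204),183.6,80)
E
```

```text
[284 256  14  48 563] [ 575.4 -218.2   76.2] [ 596.3 -211.6   95.8] [ 575.6 -218.2   91.8] [ 596.4 -211.9   95.8]
[344 263  13  33 389] [ 577.  -184.4   76.9] [ 590.  -178.5   95.8] [ 577.2 -184.3   90.9] [ 590.1 -178.4   95.9]
[563 275  36  35 856] [577.1 -51.4  75.6] [590.4 -45.8  96.6] [577.3 -51.4  90.2] [590.5 -45.4  96.7]
[507 276  30  35 746] [579.4 -85.3  75.5] [592.8 -79.6  96.6] [579.5 -85.3  90.2] [592.7 -79.4  96.8]
shift m [-0.0018 -0.0046  0.0642] rot deg [ 0.09 -0.12 -0.02] pos [ 582.1 -199.6  324.2] rpy [ 1.7991e+02 -1.2000e-01 -1.7642e+02]
```

View pics/w4.png

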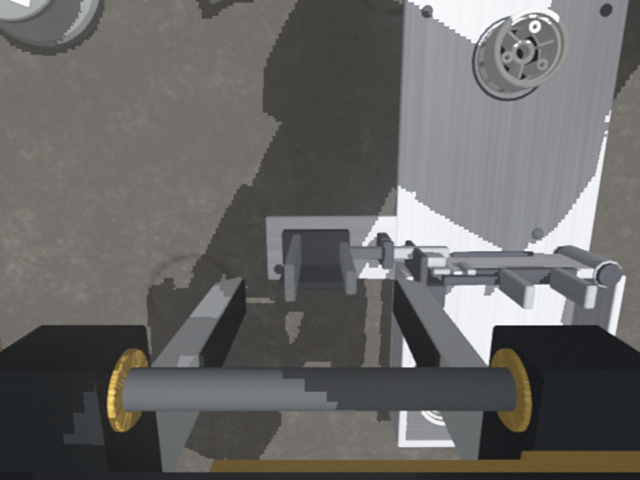

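The wrist view shows the bolt ears at (290,265) and (350,270), and the gate ears at (517,290) and (574,288). Depth gives the bolt grip at (584.5, -204.3) and the gate grip at (584.8, -60).

>>> {"op": "send_rows", "data": {
  "series": [
    {"x":-0.002,"y":-0.0045,"z":0.01,"ax":0,"ay":0,"az":0,"hand":0.75},
    {"x":-0.002,"y":-0.005,"z":0.03,"ax":0,"ay":0,"az":0,"hand":0.75},
    {"x":-0.002,"y":-0.005,"z":0.05,"ax":0,"ay":0,"az":0,"hand":0.75},
    {"x":-0.002,"y":-0.005,"z":0.062,"ax":0,"ay":0,"az":0,"hand":0.7},
    {"x":-0.002,"y":-0.005,"z":0.062,"ax":0,"ay":0,"az":0,"hand":0.65}
  ]
}}

```text
time: 7.22
tool_pos: [583.9, -204.7, 260.3]
orientation: [3.139, -0.004, -3.079]
contact_force: [-0.4, 0.2, -0.4]
gripper_width: 62.7
finger_force: 0.0
```

>>> {"op": "send_rows", "data": {
  "series": [
    {"x":0,"y":0,"z":0,"ax":0,"ay":0,"az":0,"hand":0.6}
  ]
}}

```text
time: 7.3
tool_pos: [585.0, -205.3, 262.6]
orientation: [3.141, -0.001, -3.079]
contact_force: [-0.7, 0.2, -0.0]
gripper_width: 58.0
finger_force: 0.0
```

```bash
python3 - <<'E'
from h import *
go((584.5,-204.3),183.6,80);print(bot.read_state()['contact_force'])
E
```

```text
shift m [0.0005 0.001  0.0026] rot deg [ 0.02 -0.03 -0.04] pos [ 585.  -205.3  262.6] rpy [ 1.7998e+02 -3.0000e-02 -1.7644e+02]
[-0.72204372  0.22535194 -0.02627992]
```

Now squeeze the bolt.

>>> {"op": "send_rows", "data": {
  "series": [
    {"x":0,"y":0.001,"z":0.002,"ax":0,"ay":0,"az":0,"hand":0.5},
    {"x":0,"y":0.001,"z":0.002,"ax":0,"ay":0,"az":0,"hand":0.4},
    {"x":0,"y":0.001,"z":0.002,"ax":0,"ay":0,"az":0,"hand":0.3},
    {"x":0,"y":0.001,"z":0.002,"ax":0,"ay":0,"az":0,"hand":0.2},
    {"x":0,"y":0.001,"z":0.002,"ax":0,"ay":0,"az":0,"hand":0.2}
  ],
  "newtons": 20
}}

```text
time: 7.72
tool_pos: [585.8, -204.6, 261.7]
orientation: [-3.141, 0.002, -3.079]
contact_force: [0.2, 2.9, 5.4]
gripper_width: 27.1
finger_force: 20.3
```

>>> {"op": "send_rows", "data": {
  "series": [
    {"x":0,"y":0,"z":0,"ax":0,"ay":0,"az":0,"hand":0.2},
    {"x":0,"y":0,"z":0,"ax":0,"ay":0,"az":0,"hand":0.2},
    {"x":0,"y":0,"z":0,"ax":0,"ay":0,"az":0,"hand":0.2}
  ]
}}

```text
time: 7.97
tool_pos: [585.8, -204.7, 261.7]
orientation: [-3.141, 0.002, -3.08]
contact_force: [0.0, 3.2, 5.7]
gripper_width: 26.8
finger_force: 20.0
```

Closed to about 28 mm, so the bolt is fully drawn. Opening, rising and moving over the gate ears.

>>> {"op": "send_rows", "data": {
  "series": [
    {"x":0,"y":0,"z":0,"ax":0,"ay":0,"az":0,"hand":0.4},
    {"x":0,"y":0,"z":0,"ax":0,"ay":0,"az":0,"hand":0.6},
    {"x":0,"y":0,"z":-0.02,"ax":0,"ay":0,"az":0,"hand":0.7},
    {"x":0,"y":0,"z":-0.05,"ax":0,"ay":0,"az":0,"hand":0.7},
    {"x":0,"y":0.01,"z":-0.06,"ax":0,"ay":0,"az":0,"hand":0.7}
  ]
}}

```text
time: 8.38
tool_pos: [585.8, -196.9, 323.5]
orientation: [-3.136, 0.004, -3.081]
contact_force: [0.3, -1.0, -0.0]
gripper_width: 56.9
finger_force: 0.0
```

>>> {"op": "send_rows", "data": {
  "series": [
    {"x":0,"y":0.03,"z":0,"ax":0,"ay":0,"az":0,"hand":0.7},
    {"x":0,"y":0.065,"z":0,"ax":0,"ay":0,"az":0,"hand":0.7},
    {"x":0,"y":0.1,"z":0,"ax":0,"ay":0,"az":0,"hand":0.7},
    {"x":0,"y":0.13,"z":0,"ax":0,"ay":0,"az":0,"hand":0.7},
    {"x":0,"y":0.134,"z":0,"ax":0,"ay":0,"az":0,"hand":0.7}
  ]
}}

```text
time: 8.8
tool_pos: [575.4, -56.6, 320.1]
orientation: [3.139, -0.001, -3.076]
contact_force: [0.9, 0.7, -0.1]
gripper_width: 65.8
finger_force: 0.0
```

```bash
python3 - <<'E'
from h import *
Ws=[]
for _ in range(4): M=T();f=cams.grab_frame('wrist');Ws.append(cloud(f,M@f['mount']))
cv2.imwrite('pics/w5.png',f['color']);W=np.nanmedian(np.stack(Ws[1:]),0)
m=(W[...,2]>75)&(W[...,2]<99)&(W[...,0]>540)&(W[...,0]<620);k=cv2.connectedComponentsWithStats(m.astype('uint8'))
for i in range(1,k[0]):
    if k[2][i,4]>30:
        q=W[k[1]==i];print(k[2][i],np.percentile(q,2,axis=0).round(1),np.percentile(q,98,axis=0).round(1))
go((584.8,-60),183.6,80)
E
```

```text
[  25  249   41   47 1342] [ 575.4 -217.3   75.8] [ 596.2 -211.2   95.4]
[ 67 256  33  33 788] [ 577.8 -195.4   75.7] [ 590.9 -189.5   95.5]
[272 269  15  36 426] [579.3 -84.5  76. ] [592.3 -78.9  96.7]
[334 270  12  35 386] [577.  -50.8  76.5] [590.2 -45.   96.6]
shift m [-0.0082  0.001   0.0604] rot deg [-0.07  0.01 -0.03] pos [576.7 -61.4 320.4] rpy [-1.7993e+02  1.0000e-02 -1.7643e+02]
```

View pics/w5.png

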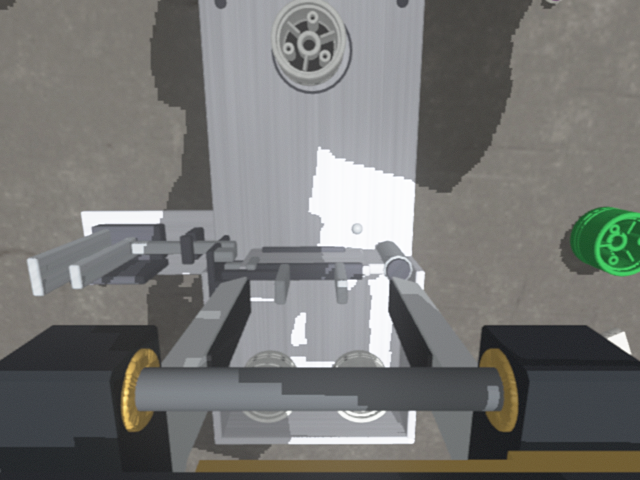

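The bolt's sliding ear has moved about 11–12 mm, so the bolt is drawn clear. I'll check the hinge post height before descending.

```bash
python3 - <<'E'
from h import *
M=T();f=cams.grab_frame('wrist');W=cloud(f,M@f['mount'])
q=W[245:290,380:415].reshape(-1,3);q=q[(q[:,2]>40)];print(np.percentile(q[:,2],[50,90,98]));t=q[q[:,2]>np.percentile(q[:,2],90)-4];print(np.percentile(t,3,axis=0),np.percentile(t,97,axis=0))
go((584.8,-60),183.6,82)
E
```

```text
[ 57.78260386 131.63551252 136.78558515]
[564.70477479 -29.23664451 127.93690512] [567.55951635 -20.08762299 138.31067733]
shift m [-0.0081  0.0014  0.0584] rot deg [-0.06  0.01 -0.08] pos [576.8 -61.8 320.4] rpy [-1.7994e+02  1.0000e-02 -1.7648e+02]
```

>>> {"op": "send_rows", "data": {
  "series": [
    {"x":-0.008,"y":0.001,"z":0.0,"ax":0,"ay":0,"az":0,"hand":0.62},
    {"x":-0.008,"y":0.001,"z":0.015,"ax":0,"ay":0,"az":0,"hand":0.62},
    {"x":-0.008,"y":0.001,"z":0.015,"ax":0,"ay":0,"az":0,"hand":0.62}
  ]
}}

```text
time: 9.3
tool_pos: [584.7, -60.5, 303.7]
orientation: [3.141, -0.003, -3.081]
contact_force: [-0.9, -0.1, -0.6]
gripper_width: 58.4
finger_force: 0.0
```

```bash
python3 - <<'E'
from h import *
go((584.8,-60),183.6,83)
E
```

```text
shift m [-0.0003  0.0004  0.0407] rot deg [ 0.04 -0.16 -0.14] pos [584.7 -60.5 303.7] rpy [ 1.7996e+02 -1.6000e-01 -1.7654e+02]
```

>>> {"op": "send_rows", "data": {
  "series": [
    {"x":0,"y":0,"z":0.015,"ax":0,"ay":0,"az":0,"hand":0.62},
    {"x":0,"y":0,"z":0.03,"ax":0,"ay":0,"az":0,"hand":0.62},
    {"x":0,"y":0,"z":0.041,"ax":0,"ay":0,"az":0,"hand":0.62},
    {"x":0,"y":0,"z":0.041,"ax":0,"ay":0,"az":0,"hand":0.62}
  ]
}}

```text
time: 9.63
tool_pos: [583.8, -59.9, 262.3]
orientation: [3.14, -0.005, -3.081]
contact_force: [-1.0, 0.2, -0.4]
gripper_width: 58.3
finger_force: 0.0
```

>>> {"op": "send_rows", "data": {
  "series": [
    {"x":0,"y":0,"z":0,"ax":0,"ay":0,"az":0,"hand":0.45},
    {"x":0,"y":0,"z":0,"ax":0,"ay":0,"az":0,"hand":0.3},
    {"x":0,"y":0,"z":0,"ax":0,"ay":0,"az":0,"hand":0.2},
    {"x":0,"y":0,"z":0,"ax":0,"ay":0,"az":0,"hand":0.2},
    {"x":0,"y":0,"z":0,"ax":0,"ay":0,"az":0,"hand":0.2}
  ],
  "newtons": 32
}}

```text
time: 10.05
tool_pos: [584.6, -59.6, 265.0]
orientation: [3.141, 0.001, -3.08]
contact_force: [-0.1, 5.0, -3.2]
gripper_width: 28.6
finger_force: 13.0
```

```bash
python3 - <<'E'
from h import *
s=bot.read_state();print(s['contact_force'],s['gripper_width'],s['finger_force'],s['q'])
M=T()
ps=np.radians(3.6);Rz=lambda a:np.array([[np.cos(a),-np.sin(a)],[np.sin(a),np.cos(a)]])
g=M[:2,3];hinge=g+Rz(ps)@[0,49.5];print('hinge',hinge)
# waypoints: commands expressed in the current (closed) tool frame
for a in range(0,100,6):
    th=np.radians(a);p=hinge+Rz(ps-th)@[0,-49.5];d=M[:3,:3].T@np.array([*(p-g),0]);print(a,(d/1000).round(4)[:2],'world',p.round(1))
E
```

```text
[-0.11035649  5.0310796  -3.15221875] 28.62596804563481 12.965429127216339 [-2.20150690e-01  4.02551733e-01  1.68338823e+00  8.03654261e-04
  1.05516052e+00 -1.85257899e+00]
hinge [581.47758062 -10.16152889]
0 [0. 0.] world [584.6 -59.6]
6 [0.0052 0.0003] world [579.4 -59.6]
12 [0.0103 0.0011] world [574.2 -59.1]
18 [0.0153 0.0024] world [569.2 -58.1]
24 [0.0201 0.0042] world [564.2 -56.6]
30 [0.0248 0.0066] world [559.5 -54.5]
36 [0.0291 0.0094] world [555. -52.]
42 [0.0331 0.0127] world [550.7 -49. ]
48 [0.0368 0.0163] world [546.8 -45.5]
54 [0.0401 0.0203] world [543.3 -41.7]
60 [0.0429 0.0247] world [540.2 -37.6]
66 [0.0453 0.0293] world [537.6 -33.1]
72 [0.0471 0.0341] world [535.5 -28.4]
78 [0.0485 0.0391] world [533.8 -23.5]
84 [0.0493 0.0442] world [532.7 -18.4]
90 [0.0496 0.0494] world [532.1 -13.3]
96 [0.0493 0.0546] world [532.   -8.1]
```

>>> {"op": "send_rows", "data": {
  "series": [
    {"x":0,"y":0,"z":0,"ax":0,"ay":0,"az":0,"hand":0.2},
    {"x":0.0052,"y":0.0003,"z":0,"ax":0,"ay":0,"az":6,"hand":0.2},
    {"x":0.0103,"y":0.0011,"z":0,"ax":0,"ay":0,"az":12,"hand":0.2},
    {"x":0.0153,"y":0.0024,"z":0,"ax":0,"ay":0,"az":18,"hand":0.2},
    {"x":0.0153,"y":0.0024,"z":0,"ax":0,"ay":0,"az":18,"hand":0.2}
  ],
  "newtons": 40
}}

```text
time: 10.47
tool_pos: [569.0, -57.4, 265.0]
orientation: [3.141, 0.002, 2.888]
contact_force: [1.9, 1.8, -4.7]
gripper_width: 27.3
finger_force: 40.1
```

```bash
python3 - <<'E'
from h import *
s=bot.read_state();print(s['contact_force'],s['gripper_width'],s['finger_force'],s['ft_torque'])
hinge=np.array([581.5,-10.2]);p=s['tool_pos'][:2]-hinge;print(p,np.hypot(*p),'gate',np.degrees(np.arctan2(-p[0],-p[1]))+3.6,'yaw',183.6-np.degrees(s['orientation'][2])%360)
E
```

```text
[ 1.89551111  1.76352564 -4.69899778] 27.322584257511583 40.07291793823242 [-0.2608678  -0.21562383  0.01093209]
[-12.48577089 -47.23160536] 48.854058374682175 gate 18.40753179322192 yaw 18.138186987617132
```

>>> {"op": "send_rows", "data": {
  "series": [
    {"x":0.0052,"y":0.0003,"z":0,"ax":0,"ay":0,"az":6,"hand":0.2},
    {"x":0.0103,"y":0.0011,"z":0,"ax":0,"ay":0,"az":12,"hand":0.2},
    {"x":0.0153,"y":0.0024,"z":0,"ax":0,"ay":0,"az":18,"hand":0.2},
    {"x":0.0201,"y":0.0042,"z":0,"ax":0,"ay":0,"az":24,"hand":0.2},
    {"x":0.0248,"y":0.0066,"z":0,"ax":0,"ay":0,"az":30,"hand":0.2}
  ]
}}

```text
time: 10.88
tool_pos: [547.1, -45.1, 265.0]
orientation: [3.141, 0.001, 2.364]
contact_force: [3.2, -0.3, -4.3]
gripper_width: 26.7
finger_force: 40.1
```

```bash
cat > st.py <<'E'
from h import *
s=bot.read_state();print(s['contact_force'],s['gripper_width'],s['finger_force'],s['ft_torque'],s['q'])
hinge=np.array([581.5,-10.2]);p=s['tool_pos'][:2]-hinge;print(p,np.hypot(*p),'gate',np.degrees(np.arctan2(-p[0],-p[1]))+3.6,'yaw',183.6-np.degrees(s['orientation'][2])%360)
E
python3 st.py
```

```text
[ 3.17420686 -0.27175901 -4.26751724] 26.711255805607184 40.063961148262024 [-0.47924586 -0.11987368 -0.04346562] [-2.09164946e-01  3.51783692e-01  1.76957913e+00  2.81245115e-04
  1.01892591e+00 -1.00223738e+00]
[-34.44705901 -34.92961889] 49.057906092451574 gate 48.201477039314376 yaw 48.16876124413838
```

>>> {"op": "send_rows", "data": {
  "series": [
    {"x":0.0052,"y":0.0003,"z":0,"ax":0,"ay":0,"az":6,"hand":0.2},
    {"x":0.0103,"y":0.0011,"z":0,"ax":0,"ay":0,"az":12,"hand":0.2},
    {"x":0.0153,"y":0.0024,"z":0,"ax":0,"ay":0,"az":18,"hand":0.2},
    {"x":0.0201,"y":0.0042,"z":0,"ax":0,"ay":0,"az":24,"hand":0.2},
    {"x":0.0248,"y":0.0066,"z":0,"ax":0,"ay":0,"az":30,"hand":0.2}
  ]
}}

```text
time: 11.3
tool_pos: [534.1, -23.5, 265.0]
orientation: [3.141, 0.001, 1.841]
contact_force: [2.7, -0.6, -4.1]
gripper_width: 26.8
finger_force: 40.1
```

```bash
python3 st.py; python3 - <<'E'
from h import *
f=cams.grab_frame('scene');a=f['color'][180:330,310:510];cv2.imwrite('pics/s6.png',cv2.resize(a,(800,600),interpolation=cv2.INTER_CUBIC))
E
```

```text
[ 2.69865794 -0.63835579 -4.13578486] 26.845902644824267 40.06872832775116 [-0.51442637  0.18618874  0.04032972] [-1.73767124e-01  3.33127801e-01  1.80043835e+00 -1.15454975e-03
  1.00658729e+00 -4.43005278e-01]
[-47.39650346 -13.28339079] 49.22272859730707 gate 77.943888209672 yaw 78.138494182178
```

View pics/s6.png

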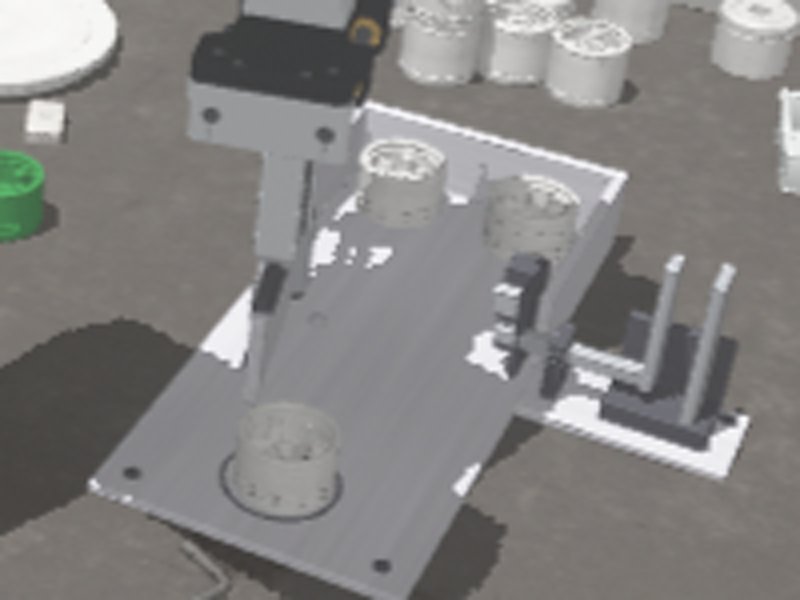

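The gate is swung out with the gripper, the housing stands on its ring at (288,460), and the bolt is drawn. I'll open about 17° further.

>>> {"op": "send_rows", "data": {
  "series": [
    {"x":0.0052,"y":0.0003,"z":0,"ax":0,"ay":0,"az":6,"hand":0.2},
    {"x":0.0103,"y":0.0011,"z":0,"ax":0,"ay":0,"az":12,"hand":0.2},
    {"x":0.0145,"y":0.0022,"z":0,"ax":0,"ay":0,"az":17,"hand":0.2},
    {"x":0.0145,"y":0.0022,"z":0,"ax":0,"ay":0,"az":17,"hand":0.2},
    {"x":0.0145,"y":0.0022,"z":0,"ax":0,"ay":0,"az":17,"hand":0.2}
  ]
}}

```text
time: 11.77
tool_pos: [532.3, -9.3, 265.0]
orientation: [3.141, 0.001, 1.551]
contact_force: [1.9, -4.3, -2.0]
gripper_width: 26.7
finger_force: 40.1
```

```bash
python3 st.py; python3 - <<'E'
from h import *
for _ in range(2): M=T();f=cams.grab_frame('wrist')
W=cloud(f,M@f['mount'])
s=cams.grab_frame('scene');S=cloud(s,s['extrinsics'])
# gate face line below ears, seen by scene camera
for X,n in((S,'scene'),(W,'wrist')):
    m=(X[...,2]>12)&(X[...,2]<52)&(X[...,0]>470)&(X[...,0]<575)&(np.abs(X[...,1]+10)<40);p=X[m][:,:2]
    if len(p)>20:
        v=cv2.fitLine(p.astype('float32'),cv2.DIST_HUBER,0,.01,.01).ravel();print(n,len(p),v,p.min(0),p.max(0),'dir',np.degrees(np.arctan2(v[1],v[0]))%180)
m=(np.abs(S[...,0]-445)<35)&(np.abs(S[...,1]+75)<35)&(S[...,2]>31)&(S[...,2]<42);t=S[m];print('housing',(t.min(0)+t.max(0))/2)
E
```

```text
[ 1.92949388 -4.25658765 -1.9566851 ] 26.728734088528366 40.074756145477295 [-0.67686116  0.32483665 -0.02285343] [-1.47769863e-01  3.30347502e-01  1.80504674e+00 -1.60132660e-03
  1.00523808e+00 -1.27231842e-01]
[-49.20402914   0.86853771] 49.21169414911036 gate 94.61126632080251 yaw 94.72764457841483
scene 408 [ 9.9960107e-01 -2.8243590e-02  5.2406842e+02 -1.3091843e+01] [476.44737548 -19.25557836] [574.77676313  -6.11810434] dir 178.38155
wrist 3708 [ 9.99908626e-01 -1.35160545e-02  5.34237488e+02 -5.86383152e+00] [479.93326021 -14.85821096] [574.9755885   -0.99185648] dir 179.22557
housing [443.8182024  -76.96600898  35.58358068]
```

```bash
python3 -c "
from h import *
print(bot.close_job())"
```

```text
the job is handed in; nothing more can be done
None
```

The job is handed in: the short housing stands on its ring, the side bolt was drawn back before the gate's ears were squeezed, and the fingers hold the gate open at about 95°; no verdict came back.

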